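Slide a blank price slat out of its tray and set it on the display rest

TASK

Take the longer of the two price slats from the raised two-lane tray: slide it forward in its lane until it sticks out well past the tray's open front edge but still lies flat in the tray, then grip the part that sticks out, lift the slat clear and lay it lengthwise on the sloping display rest, flat on the board, centred, with its lower end down against the lip. Leave the shorter slat in its lane, do not let the long slat drop to the counter, do not disturb the potato, the jar or the bowl, and let go at the end.

Things in the scene. Friction and masses are not known exactly. Their poses are not given: they have to be found in the camera images.
- slat_mid (a point): Centre of the long price slat: loose rigid grey plastic, 180 (x) x 56 (y) x 4 (z) mm, about 70 g. Starts flat in either lane of the tray, x pointing into the tray, its front end 10 to 20 mm behind the open front edge. Smooth (friction about 0.35 on the wood): a shut fingertip pressed on it with 5 to 20 N drags it along. It overbalances if about half of it sticks out.
- short_slat_mid (a point): Centre of the short price slat, 120 x 56 x 4 mm, same grey plastic, in the other lane. Stays there.
- tray: Fixed plywood tray 220 (x) x 155 (y) x 82 mm high; origin at the centre of its underside, x from the open front edge (x = -110 mm, facing the robot) inwards. Lane floor 70 mm up. Two lanes along x, 67 mm wide, centred at y = +-37 mm, between fences 7 mm thick and 12 mm high; back fence 8 mm thick, front open. The fences leave no room for fingers beside a slat.
- tray_edge (a point): Middle of the tray's open front edge, on the lane floor (70 mm above the counter); axes as the tray's.
- rest_board: Fixed sloping board of the display rest, 190 (x) x 42 (y) x 10 mm. Origin at the centre of its upper face, 105 mm above the counter; z square to the face, x down the slope (0.45 rad), away from the robot. Lip at the low end: inner face at x = +95 mm, 10 mm high, 42 mm wide. A slat laid home has its centre at x = 5, y = 0, z = 2 mm and overhangs 7 mm on both sides; it may slide down by itself.
- potato: Loose upright potato, 78 mm across and 79 mm tall, origin at its underside. Bystander.
- jar: Loose closed white jar, 70 mm across and 100 mm tall, origin at its underside. Bystander.
- bowl: Loose steel bowl, 150 mm across and 60 mm tall, origin at its underside. Bystander.
Not all that is in view belongs to the job. Leave any blue look-alike of the part that bears slat_mid alone. Leave any blue look-alike of the part that bears rest_board alone.

How it is judged:
On the way, in this order (a step that is already met when the one before it is completed fails the run):
1. the long slat sticks out at least 35 mm past the open front edge, still lying flat on the lane floor (x of slat_mid in the frame of tray_edge between -0.01 and 0.055 m and z of slat_mid in the frame of tray_edge between -0.003 and 0.006 m and angle between slat_mid's own z axis and vertical below 0.06 rad), for 0.2 s.
2. the long slat is lifted clear of the tray, its centre at least 30 mm above the lane floor (z of slat_mid in the frame of tray_edge above 0.03 m and contact force between slat and tray below 0.05 N), for 0.1 s.
At the end, for the whole second after the job is handed in: The long slat lies at rest and released on the sloping board: flat on it (within 0.05 rad), lengthwise (within 0.12 rad), centred across it within 12 mm, its lower end within 10 mm of the lip; the short slat is within 20 mm of where it started (x of slat_mid in the frame of rest_board between -0.005 and 0.01 m and y of slat_mid in the frame of rest_board between -0.012 and 0.012 m and z of slat_mid in the frame of rest_board between -0.001 and 0.006 m and angle between the z axis of slat_mid and the z axis of rest_board, either way round below 0.05 rad and angle between the x axis of slat_mid and the x axis of rest_board, either way round below 0.12 rad and linear speed of slat below 0.02 m/s and contact force between slat and the fingers below 0.05 N and distance of short_slat_mid from where it was at the start of the episode below 0.02 m); the robot touches nothing.
It fails at once if the long slat drops towards the counter (its centre comes below 50 mm) (height (world z) of slat_mid below 0.05 m).
It fails at once if the short slat is moved by more than 20 mm (distance of short_slat_mid from where it was at the start of the episode above 0.02 m).
It fails at once if the potato, the jar or the bowl is moved by more than 30 mm (distance of any of potato, jar, bowl from where it was at the start of the episode above 0.03 m).
It also fails if it takes over 48 s, if anything falls off the work surface, if the arm or the gripper's body presses on something with over 40 N, if the wrist force passes 120 N, or if a joint passes its speed limit or range.

ROBOT

A 6-joint arm with a two-finger parallel gripper is mounted at the origin on the work surface. World frame = base frame: x ahead of the robot, y to its left, z up, the work surface at z = 0. Lengths are in m, angles in rad, forces in N, time in s.
With the tool pointing down it reaches from about 0.35 to 0.975 m from the base axis. Payload 4.9 kg.
Tool frame: the origin (TCP) lies midway between the tips of the shut fingers; the grasp point (between the pads) lies manip.grip_depth behind it (manip.grip_depth is the distance from the TCP to the grasp point, in m); z points along the fingers, x is the direction in which the jaws open and shut, and the axes are right-handed (so a half turn about z gives the same grasp; the last joint's range is limited). The gripper opens to 85 mm and grips with 20 to 120 N. Pads are 22 mm wide; open, the fingers measure 114 mm over their backs; the gripper's body (76 mm by 85 mm) begins 54 mm behind the grasp point. The pads swing forward as they close: fully open they stand 13 mm farther back than shut.
Start: joints at [-1.292, 0.053, 1.613, -0, 1.476, -0.119], TCP at [0.242, -0.576, 0.231] pointing down, gripper open.
Joint ranges: [-3.01, 3.01], [-1.01, 2.22], [0.06, 2.58], [-1.02, 4.17], [0.09, 2.62], [-3.14, 3.14]. Speed limits (rad/s): [2.57, 2.57, 3.14, 3.14, 3.14, 3.14].

INTERFACE

Orientations are given as a unit quaternion [w, x, y, z].
In Python, from plant import state, grab_frame, ticket, manip gives the robot as it stands.
- The arm moves only by the tool carry_out, never from a script. Its argument "moves" is a list that holds one entry, the list of rows, each a list of 7 numbers: the turn, a rotation vector about the tool's x, y, z each as a share of 5 degrees, from -1 to 1, then the shift along the tool's x, y, z each as a share of 0.04 m, from -1 to 1, then the gripper command: -1 is shut, 1 is fully open, values between are in proportion. A call has 1 to 8 rows; each row shifts and turns the commanded pose from where the row before left it, along the tool's axes as they then stand; what a row does not reach is not made up. A row lasts 1/12 s, in which the tool goes at most 41.7 mm and 7.16 degrees, less where a joint would pass 70% of its speed; a pose out of reach is approached as far as the arm can. A call with a number of a shift or a turn outside -1 to 1 is refused whole. A call with a gripper value outside its range is refused whole. The fingers move at their own pace and stop on an object; the grip force is fixed at half the most. Time passes only in rows, so rows that do not move let the fingers close. It gives the time, the measured TCP pose, the force and the opening at its end, in the units of the state.
- state(): the state, without advancing time (a new reading comes with each control period).
- grab_frame(name): name is "side" or "top"; returns a dict with "frame" (400x640x3 uint8, red, green, blue), "z_map" (400x640 float32, m along the optical axis (not along the pixel's ray), 0 where there is no reading), "K" (3x3 intrinsics, pixels), "world_from_camera" (4x4, takes a point from camera to world coordinates). Camera axes: x right, y down, z forward; pixel columns grow to the right and rows downward; lengths in m; the calibration is good to about 2 mm. A picture is of the moment at which its call begins.
- ticket.job_done(): hands the job in, once; it reports no verdict.
The state is a dict: "time": time; "joint_pos": joint angles; "joint_vel": joint speeds; "joint_efforts": joint torques, N m; "tool_pos": TCP position; "tool_rot": TCP orientation; "contact_force": force on the tool from outside, world axes, zero at the start; "ft_torque": the same for the moment, N m; "gripper_width": opening from 0.0 (shut) to 1.0 (fully open).
Only numpy, scipy, OpenCV 4.12 (cv2) and the standard library are available. Lean on these libraries where they do the work, as an engineer would, in place of code of your own. Each camera call takes 0.05 s, during which the arm holds its last target.

## Working session

There is one attempt and no reset: what is moved stays moved. The work goes in short steps, Python scripts to look and compute and a tool call to move; the robot and the scene stay as the last step left them, time stands still between calls to the robot, and variables do not carry over. Pictures are saved under pics/ and viewed, and the job is handed in when it is done.

Besides the shell and the picture viewer there is one more tool, called after "Request:" in YAML: its name, and indented under it one key for each argument. carry_out: Moves the arm, as the interface text tells. Shift numbers are shares of 0.04 m and turn numbers shares of 5 degrees, none past 1 either way. Its arguments: {"type":"object","properties":{"moves":{"type":"array"}},"required":["moves"]}

```bash
mkdir -p pics; ls; cat > h.py <<'E'
import numpy as np, cv2
from plant import state, grab_frame, ticket, manip
def snap(n,f):
    d=grab_frame(n); cv2.imwrite('pics/'+f,d['frame'][:,:,::-1]); np.savez('/tmp/'+n+'.npz',**d); return d
def pts(d):
    z=d['z_map'];K=d['K'];v,u=np.mgrid[:400,:640]
    P=np.stack([(u-K[0,2])/K[0,0]*z,(v-K[1,2])/K[1,1]*z,z],-1)
    T=d['world_from_camera'];return P@T[:3,:3].T+T[:3,3]
def load(n): return dict(np.load('/tmp/'+n+'.npz'))
E
python3 - <<'E'
from h import *
s=state();print(s);print(manip.grip_depth, [a for a in dir(manip) if a[0]!='_'])
for n in('top','side'):
    d=snap(n,n+'0.png');print(d['K'],d['world_from_camera'])
E
```

```text
pics
{'time': 0.0, 'joint_pos': array([-1.29202679e+00,  5.33404270e-02,  1.61428248e+00,  2.35349704e-05,
        1.47603198e+00, -1.19011142e-01]), 'joint_vel': array([-0.00102285, -0.00057329, -0.00123312,  0.00243705, -0.00010217,
        0.00028332]), 'joint_efforts': array([ 2.68477903e-03, -3.93677437e+01, -3.70173275e+01, -8.13485258e-06,
        7.04422957e-03, -6.60351390e-06]), 'tool_pos': array([ 0.24193483, -0.57559566,  0.23008011]), 'tool_rot': array([-6.77521851e-04,  8.32877454e-01, -5.53456487e-01, -7.77366554e-04]), 'contact_force': array([ 0.49379614, -0.81038885,  0.11904857]), 'ft_torque': array([-0.01271996, -0.00859411, -0.06986575]), 'gripper_width': 1.000720216467304}
0.0187 ['IKError', 'grip_depth']
[[385.44243366   0.         319.66224125]
 [  0.         385.44243366 195.52448033]
 [  0.           0.           1.        ]] [[-0.00395749 -0.99046225  0.13772752  0.44684688]
 [-0.99988992  0.00194989 -0.01470848 -0.00171779]
 [ 0.01429964 -0.13777057 -0.99036094  1.220113  ]
 [ 0.          0.          0.          1.        ]]
[[410.68219669   0.         316.1560569 ]
 [  0.         410.68219669 196.24048758]
 [  0.           0.           1.        ]] [[-0.72037948 -0.43933434  0.53669241 -0.05839936]
 [-0.69346089  0.4418834  -0.56907913  0.71959025]
 [ 0.01286054 -0.78212812 -0.62298492  0.89781669]
 [ 0.          0.          0.          1.        ]]
```

View pics/top0.png

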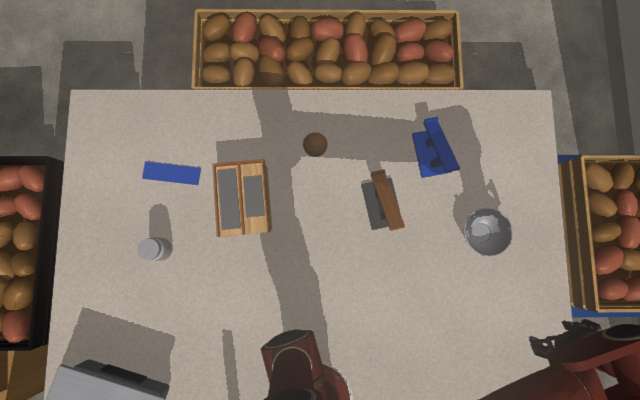

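View pics/side0.png

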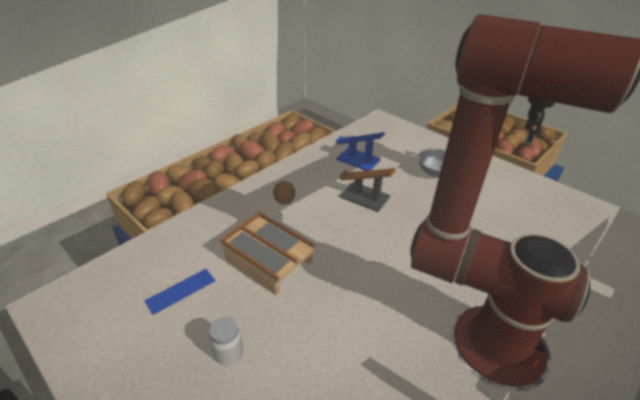

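The tray is at about (242,198) in the top view, with the long slat in its left lane (230,198) and the short one in the right (254,190). The brown rest is at (387,200). The blue slat and blue rest are decoys. The potato is at (315,144), the jar at (152,248) and the bowl at (488,232).

```bash
python3 - <<'E'
from h import *
d=load('top');P=pts(d);im=d['frame'].astype(int)
def rect(m,name):
    q=P[m];r=cv2.minAreaRect(q[:,:2].astype(np.float32));
    print(name,m.sum(),'z',np.percentile(q[:,2],[2,50,98]).round(4),'rect',np.round(r[0],4),np.round(r[1],4),round(r[2],2),'\n',cv2.boxPoints(r).round(4).tolist())
v,u=np.mgrid[:400,:640]
z=P[...,2]
box=lambda a,b,c,e:(u>=a)&(u<b)&(v>=c)&(v<e)
grey=(im.max(-1)-im.min(-1)<22)
tr=box(205,280,150,245)
rect(tr&(z>0.055)&(z<0.1),'tray')
for nm,b in(('L',box(214,245,160,238)),('R',box(240,270,155,238))):
    m=(b&tr&grey&(z>0.06)&(z<0.085)).astype(np.uint8)
    n,l,st,_=cv2.connectedComponentsWithStats(m);k=1+st[1:,4].argmax();rect(l==k,nm)
b=box(355,412,160,240)&(z>0.04);rect(b,'rest')
q=P[b&(z>0.055)&(im[...,0]-im[...,2]>25)]
c=q.mean(0);U,S,Vt=np.linalg.svd(q-c);print('rest c',c,Vt,S/np.sqrt(len(q)))
for nm,bb in(('pot',box(295,335,125,165)),('jar',box(130,175,230,270)),('bowl',box(455,520,200,265)),('bluerest',box(405,465,110,185)),('blueslat',box(138,205,155,190))):
    rect(bb&(z>(0.02 if nm!='blueslat' else .003)),nm)
s=cv2.resize(d['frame'][140:260,200:420,::-1],None,fx=3.6,fy=3.6,interpolation=cv2.INTER_CUBIC);cv2.imwrite('pics/top0c.png',s)
E
```

```text
tray 3921 z [0.0663 0.0735 0.0844] rect [0.6022 0.2182] [0.2209 0.1568] 5.31 
 [[0.48500001430511475, 0.28600001335144043], [0.49950000643730164, 0.1298999935388565], [0.7195000052452087, 0.15029999613761902], [0.7049999833106995, 0.30649998784065247]]
L 1080 z [0.0699 0.074  0.0786] rect [0.5981 0.2538] [0.1788 0.0553] 6.27 
 [[0.5062000155448914, 0.27149999141693115], [0.5121999979019165, 0.21649999916553497], [0.6899999976158142, 0.2361000031232834], [0.683899998664856, 0.29100000858306885]]
R 709 z [0.0694 0.0741 0.0781] rect [0.6056 0.1793] [0.119  0.0541] 5.66 
 [[0.5436999797821045, 0.20029999315738678], [0.5490000247955322, 0.14650000631809235], [0.6674000024795532, 0.1582999974489212], [0.6621000170707703, 0.21209999918937683]]
rest 964 z [0.0623 0.105  0.148 ] rect [ 0.5688 -0.1085] [0.1874 0.2646] 13.47 
 [[0.44679999351501465, -0.0017000000225380063], [0.5084999799728394, -0.2590000033378601], [0.6906999945640564, -0.21539999544620514], [0.6291000247001648, 0.04190000146627426]]
rest c [ 0.58871773 -0.21435013  0.11139954] [[-0.35834319  0.10331373  0.92785582]
 [-0.88087
[... 697 characters left out ...]
[[0.30329999327659607, -0.036400001496076584], [0.44339999556541443, -0.6165000200271606], [0.5870000123977661, -0.5817999839782715], [0.44679999351501465, -0.0017000000225380063]]
bluerest 993 z [0.0289 0.0993 0.1468] rect [ 0.6033 -0.2472] [0.169  0.5571] 49.39 
 [[0.3368000090122223, -0.12999999523162842], [0.7598000168800354, -0.4927000105381012], [0.8697999715805054, -0.364300012588501], [0.44679999351501465, -0.0017000000225380063]]
blueslat 871 z [0.0031 0.0049 0.0098] rect [0.6285 0.27  ] [0.6318 0.1677] 71.09 
 [[0.44679999351501465, -0.0017000000225380063], [0.6054999828338623, -0.05609999969601631], [0.8101999759674072, 0.541700005531311], [0.6516000032424927, 0.5960000157356262]]
```

View pics/top0c.png

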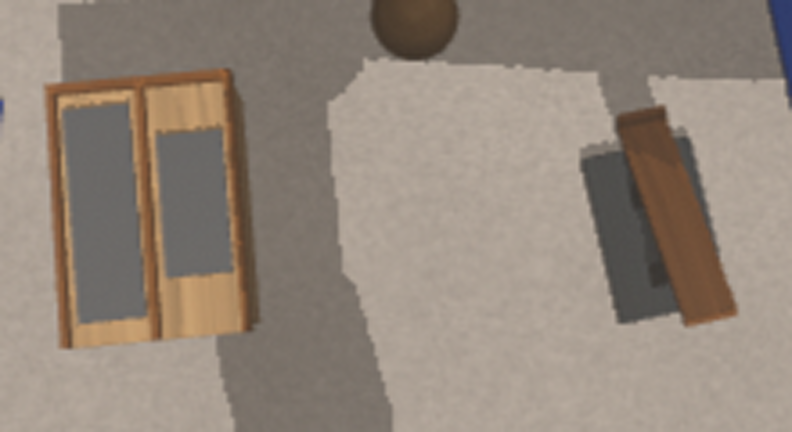

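```bash
python3 - <<'E'
from h import *
v,u=np.mgrid[:400,:640]
box=lambda a,b,c,e:(u>=a)&(u<b)&(v>=c)&(v<e)
d=load('top')
for n,bb in(('top',box(355,412,160,240)),('side',box(330,400,160,190))):
    d=load(n);P=pts(d);im=d['frame'].astype(int);z=P[...,2]
    m=bb&(d['z_map']>0)&(z>0.05)&(z<.17)&(im[...,0]-im[...,2]>15)
    q=P[m];rng=np.random.default_rng(0);best=None
    for _ in range(1000):
        a=q[rng.choice(len(q),3,False)];nn=np.cross(a[1]-a[0],a[2]-a[0]);L=np.linalg.norm(nn)
        if L<1e-6: continue
        nn/=L;i=abs((q-a[0])@nn)<.0025
        if best is None or i.sum()>best.sum():best=i
    w=q[best];c=w.mean(0);nn=np.linalg.svd(w-c)[2][2];nn*=np.sign(nn[2])
    print(n,len(q),best.sum(),'n',nn,'tilt',np.arccos(nn[2]),'yaw from normal',np.degrees(np.arctan2(nn[1],nn[0])))
    # in-plane rect
    ex=np.array([nn[0],nn[1],0]);ex/=np.linalg.norm(ex);ex=ex-nn*(ex@nn);ex/=np.linalg.norm(ex);ey=np.cross(nn,ex)
    xy=np.c_[(w-c)@ex,(w-c)@ey].astype(np.float32);r=cv2.minAreaRect(xy);print(r)
    for p in cv2.boxPoints(r): print((c+p[0]*ex+p[1]*ey).round(4))
    ctr=c+r[0][0]*ex+r[0][1]*ey;print('ctr',ctr)
E
```

```text
top 917 700 n [0.42711075 0.09293423 0.89941072] tilt 0.45237683637076975 yaw from normal 12.275542377455787
((0.0071939826011657715, -0.0001427438110113144), (0.04318264126777649, 0.19673682749271393), 89.55007934570312)
[ 0.5096 -0.2543  0.1466]
[ 0.6829 -0.2182  0.0606]
[ 0.674  -0.1759  0.0605]
[ 0.5008 -0.212   0.1465]
ctr [ 0.59181906 -0.21512076  0.10354404]
side 465 321 n [0.42128009 0.10653997 0.90065105] tilt 0.4495308844196836 yaw from normal 14.1922940540277
((0.004089325666427612, -0.002837676554918289), (0.04869174212217331, 0.1985224187374115), 86.685546875)
[ 0.5076 -0.2566  0.147 ]
[ 0.6835 -0.2239  0.0609]
[ 0.674  -0.1762  0.0597]
[ 0.4982 -0.2088  0.1458]
ctr [ 0.59081836 -0.21637282  0.10337219]
```

```bash
cat >> h.py <<'E'
from scipy.spatial.transform import Rotation as R
def rot(s): q=s['tool_rot'];return R.from_quat([q[1],q[2],q[3],q[0]])
def tgt(yaw,pitch=0): # yaw deg of slat x; pitch rad nose-down about slat y
    X=np.array([np.cos(np.radians(yaw)),np.sin(np.radians(yaw)),0]);Z=np.array([0,0,1.]);Y=np.cross(Z,X)
    M=np.c_[-Y,-X,-Z]; return R.from_rotvec(pitch*Y)*R.from_matrix(M)
def need(p,Rt):
    s=state();r=rot(s);print('t',round(s['time'],2),'tcp',s['tool_pos'].round(4),'F',s['contact_force'].round(1),'w',round(float(s['gripper_width']),3))
    dr=np.degrees((r.inv()*Rt).as_rotvec());print('turn deg (tool)',dr.round(2),'shares',(dr/5).round(3))
    w=np.array(p)-s['tool_pos'];print('shift mm now-axes',(r.inv().apply(w)*1e3).round(1),'after-turn axes',(Rt.inv().apply(w)*1e3).round(1),'shares',(Rt.inv().apply(w)/.04).round(3))
E
python3 -c "
from h import *
need([.623,.2565,.16],tgt(5.4))"
```

```text
t 0.1 tcp [ 0.242  -0.5757  0.2302] F [0.2 0.2 0.6] w 0.996
turn deg (tool) [ 0.    0.11 17.39] shares [1.000e-03 2.200e-02 3.478e+00]
shift mm now-axes [-619.4 -673.6   71.5] after-turn axes [-792.6 -457.7   70.2] shares [-19.815 -11.441   1.754]
```

Request:
carry_out:
  moves:
    - [[0, 0, 0.87, 0, 0, 0, -1], [0, 0, 0.87, 0, 0, 0, -1], [0, 0, 0.87, 0, 0, 0, -1], [0, 0, 0.87, 0, 0, 0, -1], [0, 0, 0, -0.8, -0.46, 0, -1], [0, 0, 0, -0.8, -0.46, 0, -1], [0, 0, 0, -0.8, -0.46, 0, -1], [0, 0, 0, -0.8, -0.46, 0, -1]]

```text
time: 0.77
tool_pos: [0.3035, -0.4402, 0.2305]
tool_rot: [-0.0, 0.739, -0.673, -0.001]
contact_force: [0.3, 0.6, 0.6]
gripper_width: 0.001
```

Request:
carry_out:
  moves:
    - [[0, 0, 0, -0.8, -0.46, 0, -1], [0, 0, 0, -0.8, -0.46, 0, -1], [0, 0, 0, -0.8, -0.46, 0, -1], [0, 0, 0, -0.8, -0.46, 0, -1], [0, 0, 0, -0.8, -0.46, 0, -1], [0, 0, 0, -0.8, -0.46, 0, -1], [0, 0, 0, -0.8, -0.46, 0, -1], [0, 0, 0, -0.8, -0.46, 0, -1]]

```text
time: 1.43
tool_pos: [0.4259, -0.1713, 0.2309]
tool_rot: [0.0, 0.739, -0.673, -0.0]
contact_force: [0.0, -0.7, -1.2]
gripper_width: 0.003
```

Request:
carry_out:
  moves:
    - [[0, 0, 0, -0.8, -0.46, 0, -1], [0, 0, 0, -0.8, -0.46, 0, -1], [0, 0, 0, -0.8, -0.46, 0, -1], [0, 0, 0, -0.8, -0.46, 0, -1], [0, 0, 0, -0.8, -0.46, 0, -1], [0, 0, 0, -0.8, -0.46, 0, -1], [0, 0, 0, -0.8, -0.46, 0, -1], [0, 0, 0, -0.8, -0.46, 0, -1]]

```text
time: 2.1
tool_pos: [0.5485, 0.0975, 0.2308]
tool_rot: [0.0, 0.74, -0.673, -0.0]
contact_force: [0.7, -1.1, 0.2]
gripper_width: 0.001
```

```bash
python3 -c "
from h import *
need([.623,.2565,.16],tgt(5.4))"
```

```text
t 2.1 tcp [0.5485 0.0975 0.2308] F [ 0.7 -1.1  0.2] w 0.001
turn deg (tool) [ 0.04 -0.    0.01] shares [ 0.008 -0.001  0.003]
shift mm now-axes [-151.2  -89.3   70.7] after-turn axes [-151.3  -89.2   70.8] shares [-3.781 -2.229  1.77 ]
```

Request:
carry_out:
  moves:
    - [[0, 0, 0, -0.76, -0.45, 0, -1], [0, 0, 0, -0.76, -0.45, 0, -1], [0, 0, 0, -0.76, -0.45, 0, -1], [0, 0, 0, -0.76, -0.45, 0, -1], [0, 0, 0, -0.75, -0.43, 0, -1], [0, 0, 0, 0, 0, 0.9, -1], [0, 0, 0, 0, 0, 0.9, -1], [0, 0, 0, 0, 0, 0, -1]]

```text
time: 2.77
tool_pos: [0.6178, 0.2541, 0.1494]
tool_rot: [0.007, 0.74, -0.673, -0.004]
contact_force: [-1.2, -0.5, -2.0]
gripper_width: 0.004
```

```bash
python3 -c "
from h import *
snap('side','side1.png');snap('top','top1.png')
need([.623,.2565,.074],tgt(5.4))"
```

```text
t 2.87 tcp [0.6213 0.2544 0.1569] F [ 0.2 -0.4  1.3] w 0.0
turn deg (tool) [ 0.3  -0.06 -0.01] shares [ 0.06  -0.011 -0.001]
shift mm now-axes [-2.  -2.3 82.9] after-turn axes [-1.9 -1.9 82.9] shares [-0.048 -0.047  2.073]
```

View pics/side1.png

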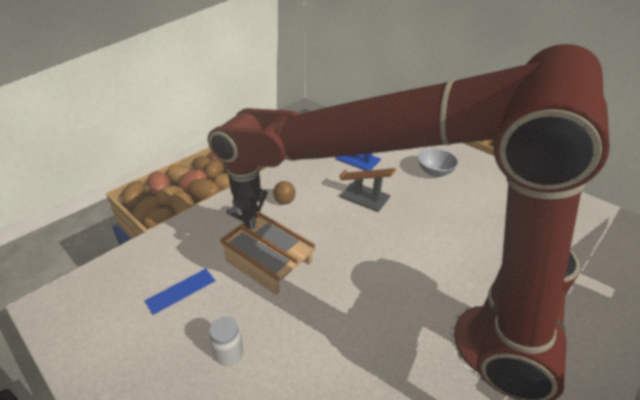

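The shut gripper hangs over the rear part of the long slat, around (245,222), with nothing touched. I'll bring it down.

Request:
carry_out:
  moves:
    - [[0, 0, 0, -0.05, -0.05, 0.6, -1], [0, 0, 0, 0, 0, 0.6, -1], [0, 0, 0, 0, 0, 0.4, -1], [0, 0, 0, 0, 0, 0.2, -1], [0, 0, 0, 0, 0, 0.05, -1], [0, 0, 0, 0, 0, 0.05, -1], [0, 0, 0, 0, 0, 0, -1], [0, 0, 0, 0, 0, 0, -1]]

```text
time: 3.53
tool_pos: [0.6259, 0.2573, 0.0855]
tool_rot: [-0.001, 0.74, -0.673, 0.001]
contact_force: [0.3, -0.4, -0.4]
gripper_width: 0.001
```

```bash
python3 -c "
from h import *
need([.623,.2565,.074],tgt(5.4))"
```

```text
t 3.53 tcp [0.6259 0.2573 0.0855] F [ 0.3 -0.4 -0.4] w 0.001
turn deg (tool) [-0.18  0.04 -0.02] shares [-0.036  0.007 -0.003]
shift mm now-axes [ 0.5  3.  11.5] after-turn axes [ 0.5  3.  11.5] shares [0.013 0.075 0.288]
```

Request:
carry_out:
  moves:
    - [[0, 0, 0, 0, 0, 0.1, -1], [0, 0, 0, 0, 0, 0.1, -1], [0, 0, 0, 0, 0, 0.04, -1], [0, 0, 0, 0, 0, 0, -1], [0, 0, 0, 0, 0, 0, -1]]

```text
time: 3.95
tool_pos: [0.625, 0.2572, 0.0741]
tool_rot: [-0.0, 0.74, -0.673, 0.0]
contact_force: [-1.2, 0.2, 1.8]
gripper_width: -0.007
```

Request:
carry_out:
  moves:
    - [[0, 0, 0, 0, 0, 0.03, -1], [0, 0, 0, 0, 0, 0, -1]]

```text
time: 4.12
tool_pos: [0.6252, 0.2572, 0.0741]
tool_rot: [-0.0, 0.74, -0.673, 0.0]
contact_force: [-1.9, -0.6, 7.7]
gripper_width: -0.0
```

Request:
carry_out:
  moves:
    - [[0, 0, 0, 0, 0, 0.02, -1], [0, 0, 0, 0, 0, 0, -1]]

```text
time: 4.28
tool_pos: [0.6255, 0.2574, 0.074]
tool_rot: [-0.001, 0.74, -0.673, 0.0]
contact_force: [-3.5, -1.0, 9.9]
gripper_width: -0.003
```

Request:
carry_out:
  moves:
    - [[0, 0, 0, 0, 0.1, 0, -1], [0, 0, 0, 0, 0.1, 0, -1], [0, 0, 0, 0, 0.1, 0, -1], [0, 0, 0, 0, 0.1, 0, -1], [0, 0, 0, 0, 0.1, 0, -1], [0, 0, 0, 0, 0.1, 0, -1], [0, 0, 0, 0, 0.1, 0, -1], [0, 0, 0, 0, 0, 0, -1]]

```text
time: 4.95
tool_pos: [0.5984, 0.2549, 0.0741]
tool_rot: [-0.002, 0.74, -0.673, 0.001]
contact_force: [-0.9, -0.6, 6.0]
gripper_width: -0.003
```

```bash
cat >> h.py <<'E'
def slat(name,lo=.066,hi=.085,reg=None):
    d=load(name);P=pts(d);im=d['frame'].astype(int);z=P[...,2]
    m=(im.max(-1)-im.min(-1)<22)&(d['z_map']>0)&(z>lo)&(z<hi)&(P[...,0]>.38)&(P[...,0]<.72)&(P[...,1]>.19)&(P[...,1]<.32)
    n,l,st,_=cv2.connectedComponentsWithStats(m.astype(np.uint8));k=1+st[1:,4].argmax();q=P[l==k]
    X=np.array([np.cos(np.radians(5.4)),np.sin(np.radians(5.4))]);E=np.array([.4922,.208])
    a=(q[:,:2]-E)@X;b=(q[:,:2]-E)@[-X[1],X[0]]
    print(name,'slat along',np.percentile(a,[0,.5,50,99.5,100]).round(4),'across',np.percentile(b,[.5,99.5]).round(4),'z',np.percentile(q[:,2],[5,50,95]).round(4))
E
python3 -c "
from h import *
d=snap('top','top2.png');e=snap('side','side2.png');slat('top');slat('side')
cv2.imwrite('pics/c2.png',cv2.resize(e['frame'][180:310,180:360,::-1],None,fx=4,fy=4))
need([.623,.2565,.074],tgt(5.4))"
```

```text
top slat along [0.0509 0.0516 0.1213 0.1685 0.1693] across [-0.0324 -0.0115] z [0.0701 0.0734 0.0776]
side slat along [-0.0089 -0.0078  0.0582  0.1687  0.1734] across [0.0093 0.0628] z [0.0706 0.0733 0.0761]
t 5.05 tcp [0.5984 0.2549 0.074 ] F [-0.4 -0.1  8.1] w -0.003
turn deg (tool) [-0.23  0.04 -0.  ] shares [-0.046  0.008 -0.001]
shift mm now-axes [  0.7 -24.7   0.1] after-turn axes [  0.7 -24.7   0. ] shares [ 0.017 -0.616  0.001]
```

View pics/c2.png

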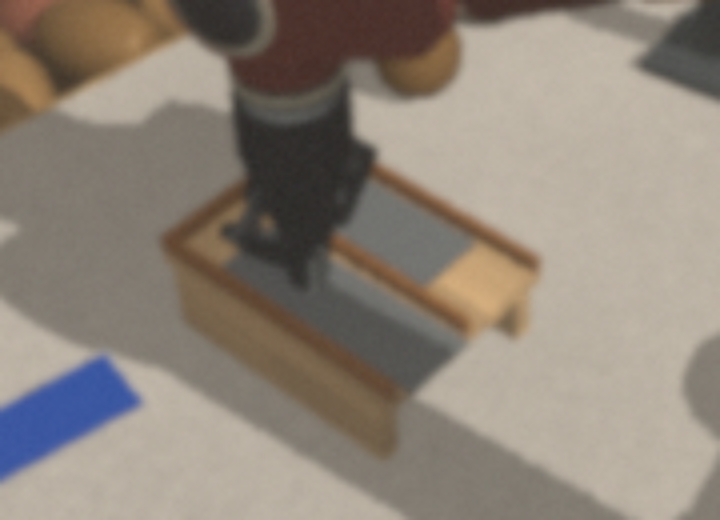

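The slat follows the fingertip and its front end is now about 8 mm past the edge (at ~(410,390) in the crop). I need another 38 mm or so.

Request:
carry_out:
  moves:
    - [[0, 0, 0, 0, 0.1, 0, -1], [0, 0, 0, 0, 0.1, 0, -1], [0, 0, 0, 0, 0.1, 0, -1], [0, 0, 0, 0, 0.1, 0, -1], [0, 0, 0, 0, 0.1, 0, -1], [0, 0, 0, 0, 0.1, 0, -1], [0, 0, 0, 0, 0.1, 0, -1], [0, 0, 0, 0, 0.1, 0, -1]]

```text
time: 5.72
tool_pos: [0.5671, 0.2519, 0.074]
tool_rot: [-0.002, 0.74, -0.673, 0.002]
contact_force: [2.2, 0.0, 6.5]
gripper_width: 0.001
```

Request:
carry_out:
  moves:
    - [[0, 0, 0, 0, 0.1, 0, -1], [0, 0, 0, 0, 0.1, 0, -1], [0, 0, 0, 0, 0, 0, -1], [0, 0, 0, 0, 0, 0, -1], [0, 0, 0, 0, 0, 0, -1]]

```text
time: 6.13
tool_pos: [0.5586, 0.2512, 0.074]
tool_rot: [-0.002, 0.74, -0.673, 0.001]
contact_force: [-0.0, -0.7, 8.3]
gripper_width: 0.001
```

```bash
python3 -c "
from h import *
d=snap('top','top3.png');e=snap('side','side3.png');slat('top');slat('side')
cv2.imwrite('pics/c3.png',cv2.resize(e['frame'][180:310,180:360,::-1],None,fx=4,fy=4))
need([.623,.2565,.074],tgt(5.4))"
```

```text
top slat along [0.0513 0.0514 0.1204 0.1686 0.1687] across [-0.0325 -0.0114] z [0.0708 0.0741 0.0784]
side slat along [-0.0491 -0.0481  0.0164  0.1292  0.1316] across [0.007  0.0633] z [0.0707 0.0733 0.0763]
t 6.23 tcp [0.5586 0.2512 0.074 ] F [-0.5 -0.5  7.2] w 0.002
turn deg (tool) [-0.22  0.04 -0.01] shares [-0.044  0.009 -0.001]
shift mm now-axes [  0.7 -64.6   0.3] after-turn axes [  0.7 -64.6   0. ] shares [ 1.900e-02 -1.615e+00  1.000e-03]
```

View pics/c3.png

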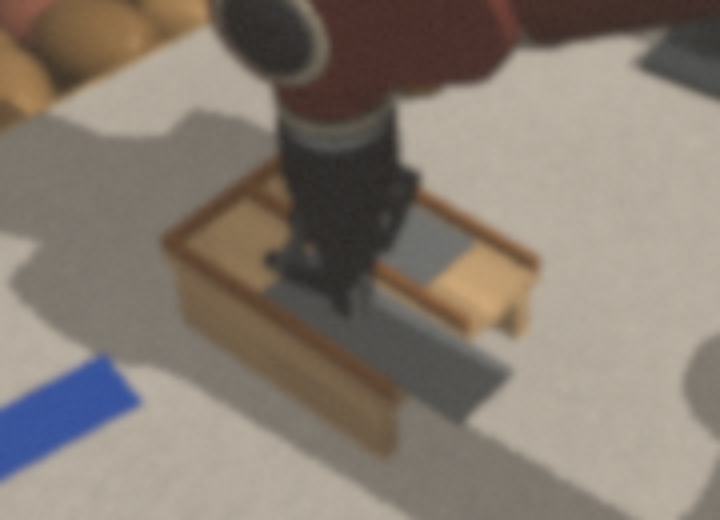

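The slat sticks out about 46–48 mm and still lies flat. I'll lift off, open, and look from above.

Request:
carry_out:
  moves:
    - [[0, 0, 0, 0, 0, -0.3, -1], [0, 0, 0, 0, 0, -0.8, -1], [0, 0, 0, 0, 0, -0.8, 1], [0, 0, 0, 0, 0.8, -0.3, 1], [0, 0, 0, 0, 0.8, 0, 1], [0, 0, 0, 0, 0.8, 0, 1], [0, 0, 0, 0, 0.4, 0, 1], [0, 0, 0, 0, 0, 0, 1]]

```text
time: 6.9
tool_pos: [0.4425, 0.24, 0.1593]
tool_rot: [0.001, 0.74, -0.673, -0.001]
contact_force: [0.1, 0.2, 0.5]
gripper_width: 0.847
```

```bash
python3 -c "
from h import *
d=snap('top','top4.png');e=snap('side','side4.png');slat('top');slat('side')
cv2.imwrite('pics/c4.png',cv2.resize(e['frame'][180:310,180:360,::-1],None,fx=4,fy=4))
cv2.imwrite('pics/c4t.png',cv2.resize(d['frame'][150:290,180:320,::-1],None,fx=4,fy=4))
need([.4665,.245,.05],tgt(5.4))"
```

```text
top slat along [-0.0277 -0.0258  0.055   0.1312  0.132 ] across [0.0086 0.0642] z [0.0705 0.0742 0.0778]
side slat along [-0.0497 -0.048   0.0361  0.1309  0.1332] across [0.0077 0.0634] z [0.0708 0.0733 0.0759]
t 7.0 tcp [0.4455 0.2402 0.16  ] F [0.7 0.1 0.5] w 0.993
turn deg (tool) [-0.06  0.01  0.01] shares [-0.012  0.002  0.003]
shift mm now-axes [ -2.8 -21.3 110.1] after-turn axes [ -2.8 -21.4 110. ] shares [-0.07  -0.535  2.751]
```

View pics/c4.png

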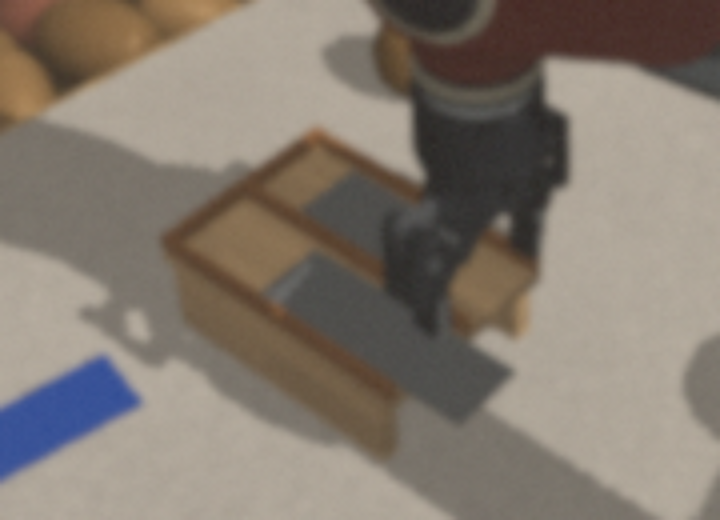

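View pics/c4t.png

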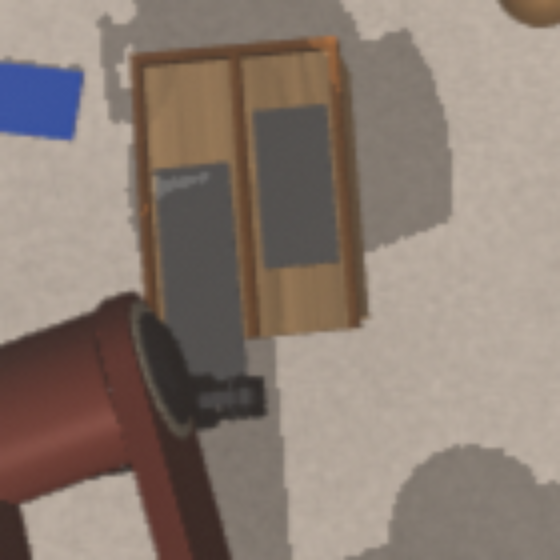

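Now the grip point, 27 mm outside the edge and on the slat's centreline.

```bash
python3 -c "
from h import *
need([.4619,.2413,.048],tgt(5.4))"
```

```text
t 7.0 tcp [0.4455 0.2402 0.16  ] F [0.7 0.1 0.5] w 0.993
turn deg (tool) [-0.06  0.01  0.01] shares [-0.012  0.002  0.003]
shift mm now-axes [  0.5 -16.4 112. ] after-turn axes [  0.5 -16.5 112. ] shares [ 0.012 -0.412  2.801]
```

Request:
carry_out:
  moves:
    - [[0, 0, 0, 0.01, -0.41, 0, 1], [0, 0, 0, 0, 0, 0.6, 1], [0, 0, 0, 0, 0, 0.6, 1], [0, 0, 0, 0, 0, 0.3, 1], [0, 0, 0, 0, 0, 0, 1], [0, 0, 0, 0, 0, 0, 1]]

```text
time: 7.5
tool_pos: [0.462, 0.2411, 0.0991]
tool_rot: [0.001, 0.739, -0.673, -0.0]
contact_force: [0.6, 1.0, 0.1]
gripper_width: 1.003
```

```bash
python3 -c "
from h import *
need([.4619,.2413,.048],tgt(5.4))
e=snap('side','side5.png')
cv2.imwrite('pics/c5.png',cv2.resize(e['frame'][180:310,180:360,::-1],None,fx=4,fy=4))"
```

```text
t 7.5 tcp [0.462  0.2411 0.0991] F [0.6 1.  0.1] w 1.003
turn deg (tool) [ 0.1  -0.03 -0.03] shares [ 0.02  -0.005 -0.005]
shift mm now-axes [-0.2 -0.1 51.1] after-turn axes [-0.2  0.  51.1] shares [-5.000e-03  1.000e-03  1.278e+00]
```

View pics/c5.png

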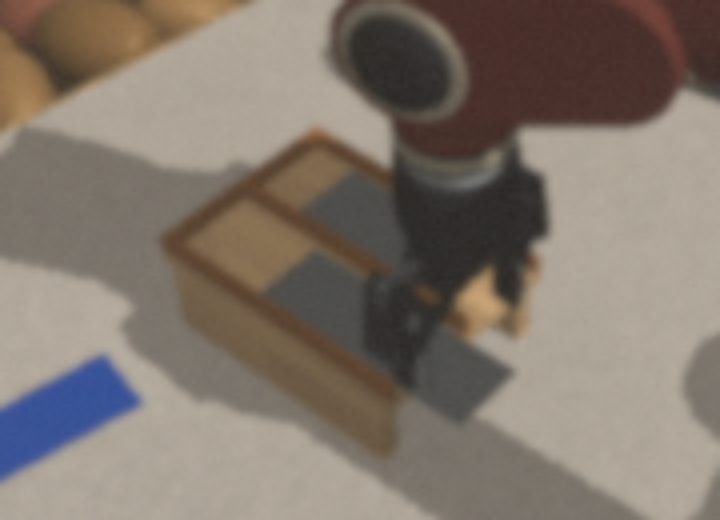

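The fingers straddle the projecting end with clearance from the tray front. I'll go down and close.

Request:
carry_out:
  moves:
    - [[0, 0, 0, 0, 0, 0.4, 1], [0, 0, 0, 0, 0, 0.4, 1], [0, 0, 0, 0, 0, 0.3, 1], [0, 0, 0, 0, 0, 0.18, 1], [0, 0, 0, 0, 0, 0, 1], [0, 0, 0, 0, 0, 0, 1]]

```text
time: 8.05
tool_pos: [0.4621, 0.2414, 0.0489]
tool_rot: [-0.0, 0.74, -0.673, 0.0]
contact_force: [0.3, -0.0, 1.0]
gripper_width: 0.999
```

```bash
python3 -c "
from h import *
need([.4619,.2413,.048],tgt(5.4))
e=snap('side','side6.png');slat('side')
cv2.imwrite('pics/c6.png',cv2.resize(e['frame'][180:310,180:360,::-1],None,fx=4,fy=4))"
```

```text
t 8.05 tcp [0.4621 0.2414 0.0489] F [ 0.3 -0.   1. ] w 0.999
turn deg (tool) [-0.02  0.01 -0.01] shares [-0.003  0.001 -0.002]
shift mm now-axes [0.1 0.3 0.9] after-turn axes [0.1 0.3 0.9] shares [0.002 0.006 0.022]
side slat along [0.0344 0.0352 0.0839 0.1309 0.1319] across [0.007  0.0633] z [0.0706 0.0733 0.0759]
```

View pics/c6.png

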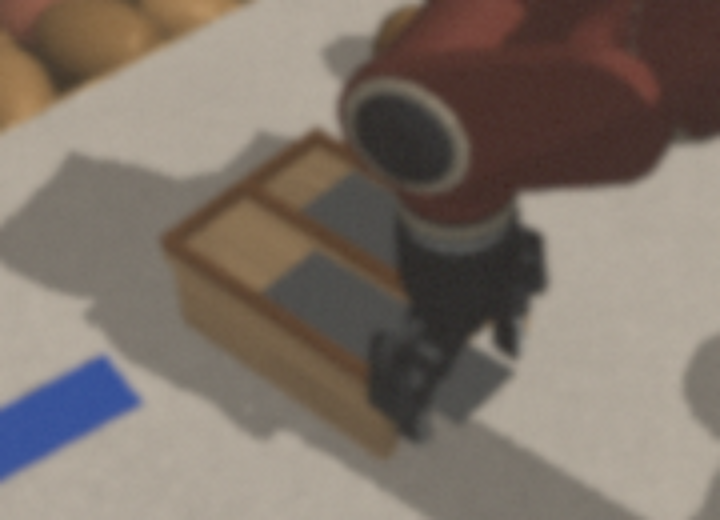

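Request:
carry_out:
  moves:
    - [[0, 0, 0, 0, 0, 0, 0.5], [0, 0, 0, 0, 0, 0, 0.3], [0, 0, 0, 0, 0, 0, -1], [0, 0, 0, 0, 0, 0, -1], [0, 0, 0, 0, 0, 0, -1], [0, 0, 0, 0, 0, 0, -1], [0, 0, 0, 0, 0, 0, -1], [0, 0, 0, 0, 0, 0, -1]]

```text
time: 8.77
tool_pos: [0.4625, 0.2415, 0.0493]
tool_rot: [-0.001, 0.74, -0.673, 0.0]
contact_force: [-1.1, -0.5, 6.1]
gripper_width: 0.633
```

```bash
python3 -c "
from h import *
need([.4619,.2413,.048],tgt(5.4))
e=snap('side','side7.png');slat('side')
cv2.imwrite('pics/c7.png',cv2.resize(e['frame'][180:310,180:360,::-1],None,fx=4,fy=4))"
```

```text
t 8.77 tcp [0.4625 0.2415 0.0493] F [-1.1 -0.5  6.1] w 0.633
turn deg (tool) [-0.08  0.02 -0.  ] shares [-0.016  0.004 -0.001]
shift mm now-axes [0.2 0.6 1.3] after-turn axes [0.2 0.6 1.3] shares [0.004 0.015 0.032]
side slat along [0.0279 0.032  0.0816 0.1318 0.1322] across [0.0077 0.0639] z [0.0723 0.075  0.0779]
```

View pics/c7.png

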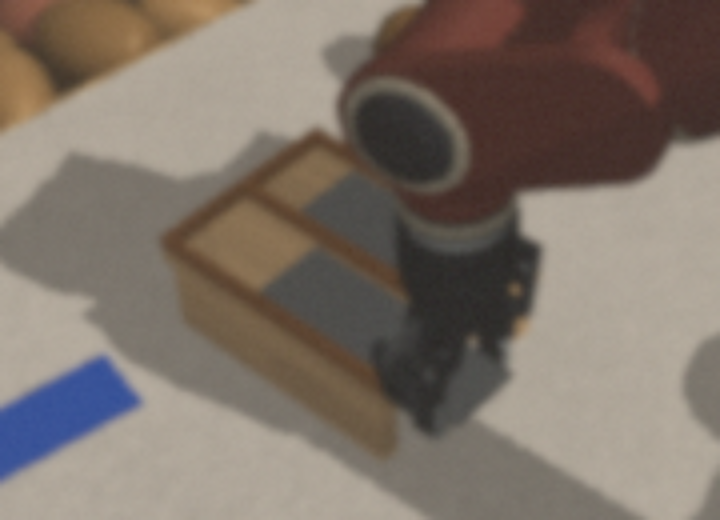

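The fingers are closed on the slat edges, at 0.63 opening (about 54–56 mm). I'll lift gently and look.

Request:
carry_out:
  moves:
    - [[0, 0, 0, 0, 0, -0.1, -1], [0, 0, 0, 0, 0, -0.2, -1], [0, 0, 0, 0, 0, -0.2, -1], [0, 0, 0, 0, 0, -0.3, -1], [0, 0, 0, 0, 0, -0.3, -1], [0, 0, 0, 0, 0, -0.2, -1], [0, 0, 0, 0, 0, 0, -1], [0, 0, 0, 0, 0, 0, -1]]

```text
time: 9.48
tool_pos: [0.4625, 0.2415, 0.1017]
tool_rot: [-0.001, 0.74, -0.673, 0.0]
contact_force: [-0.4, -0.1, -1.3]
gripper_width: 0.632
```

```bash
python3 -c "
from h import *
need([.4619,.2413,.25],tgt(5.4))
e=snap('side','side8.png');d=snap('top','top8.png')
cv2.imwrite('pics/c8.png',cv2.resize(e['frame'][160:310,170:370,::-1],None,fx=4,fy=4))"
```

```text
t 9.48 tcp [0.4625 0.2415 0.1017] F [-0.4 -0.1 -1.3] w 0.632
turn deg (tool) [-0.12  0.03 -0.01] shares [-0.023  0.006 -0.002]
shift mm now-axes [ 1.000e-01  3.000e-01 -1.483e+02] after-turn axes [ 1.000e-01  6.000e-01 -1.483e+02] shares [ 0.004  0.015 -3.709]
```

View pics/c8.png

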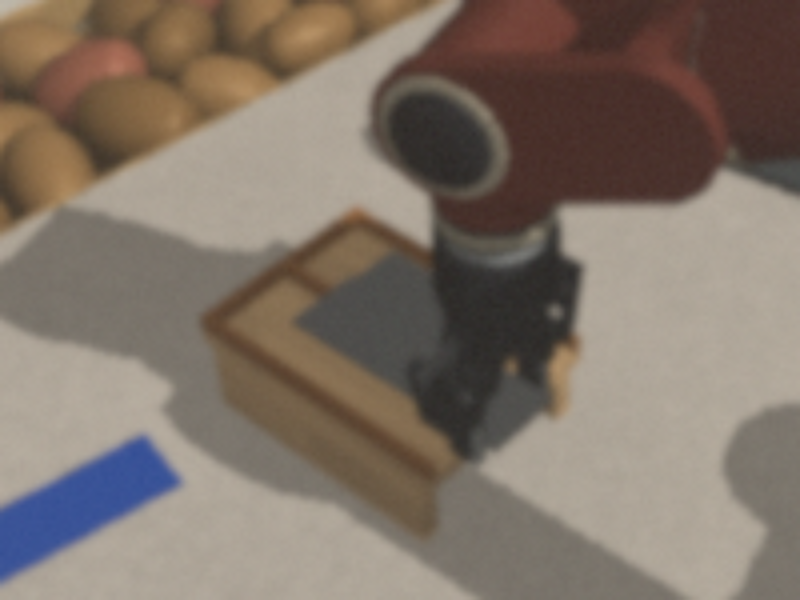

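The slat is held roughly level above the tray. I'll raise it further and measure its pose in the hand.

Request:
carry_out:
  moves:
    - [[0, 0, 0, 0, 0, -0.4, -1], [0, 0, 0, 0, 0, -0.6, -1], [0, 0, 0, 0, 0, -0.6, -1], [0, 0, 0, 0, 0, -0.6, -1], [0, 0, 0, 0, 0, -0.5, -1], [0, 0, 0, 0, 0, -0.3, -1], [0, 0, 0, 0, 0, 0, -1], [0, 0, 0, 0, 0, 0, -1]]

```text
time: 10.25
tool_pos: [0.4618, 0.2413, 0.22]
tool_rot: [0.0, 0.74, -0.673, -0.0]
contact_force: [-0.4, 0.1, -1.1]
gripper_width: 0.635
```

```bash
cat >> h.py <<'E'
def held(name,zlo):
    d=load(name);P=pts(d);im=d['frame'].astype(int);z=P[...,2];s=state();r=rot(s)
    L=r.inv().apply((P-s['tool_pos']).reshape(-1,3)).reshape(P.shape) # tool coords
    m=(im.max(-1)-im.min(-1)<25)&(d['z_map']>0)&(abs(L[...,0])<.035)&(L[...,1]<-.03)&(L[...,1]>-.2)&(L[...,2]<.06)&(L[...,2]>-.09)&(z>zlo)
    n,l,st,_=cv2.connectedComponentsWithStats(m.astype(np.uint8));k=1+st[1:,4].argmax();q=L[l==k];q0=q
    c=np.median(q,0)
    for _ in range(5):
        U,S,V=np.linalg.svd(q-q.mean(0),full_matrices=False);nn=V[2];nn=nn*np.sign(-nn[2]);c=q.mean(0)
        q=q0[abs((q0-c)@nn)<.004]
    # tilt: plane z_t = a + b*y + cx*x
    A=np.c_[np.ones(len(q)),q[:,1],q[:,0]];co=np.linalg.lstsq(A,q[:,2],rcond=None)[0]
    rc=cv2.minAreaRect(q[:,:2].astype(np.float32))
    print(name,len(q0),len(q),'n(tool)',nn.round(3),'z at y=0',co[0].round(4),'slopes y,x',co[1:].round(4),'rect',np.round(rc[0],4),np.round(rc[1],4),round(rc[2],2),'y range',np.percentile(q[:,1],[0.5,99.5]).round(4),'x',np.percentile(q[:,0],[.5,99.5]).round(4))
E
python3 -c "
from h import *
e=snap('side','side9.png');d=snap('top','top9.png')
need([.4619,.2413,.25],tgt(5.4));held('side',.12);held('top',.12)
cv2.imwrite('pics/c9.png',cv2.resize(e['frame'][130:280,170:370,::-1],None,fx=4,fy=4))
cv2.imwrite('pics/c9t.png',cv2.resize(d['frame'][130:280,180:330,::-1],None,fx=4,fy=4))"
```

```text
t 10.35 tcp [0.4609 0.2409 0.2182] F [ 0.4  0.3 -1.7] w 0.635
turn deg (tool) [ 0.2  -0.05 -0.01] shares [ 0.041 -0.01  -0.002]
shift mm now-axes [ -0.3  -1.  -31.8] after-turn axes [ -0.3  -1.1 -31.8] shares [-0.007 -0.027 -0.795]
side 547 542 n(tool) [-0.002 -0.003 -1.   ] z at y=0 -0.0248 slopes y,x [-0.0034 -0.0024] rect [-0.0004 -0.1054] [0.1109 0.0583] 89.9 y range [-0.16   -0.0515] x [-0.0291  0.0277]
top 919 899 n(tool) [ 0.001 -0.009 -1.   ] z at y=0 -0.0248 slopes y,x [-0.0091  0.0006] rect [-0.0009 -0.0948] [0.1295 0.0566] 89.84 y range [-0.1588 -0.0312] x [-0.0288  0.027 ]
```

View pics/c9.png

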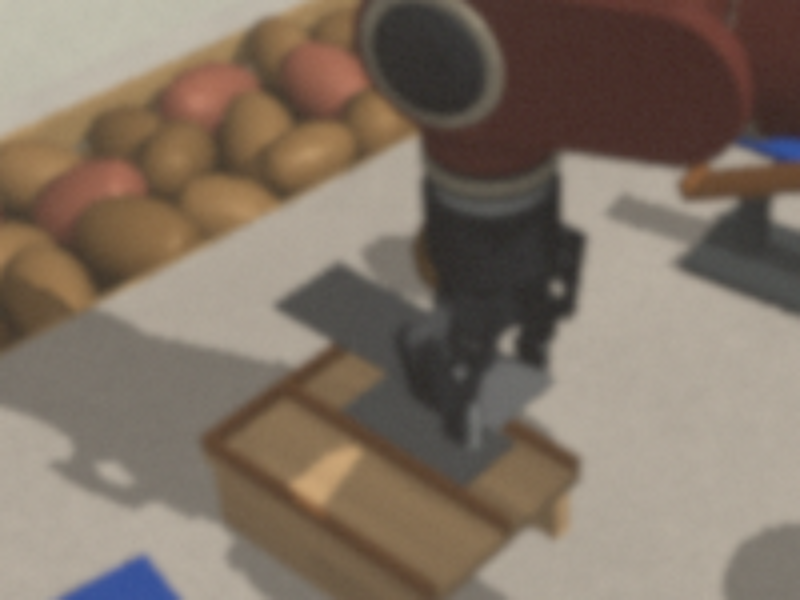

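View pics/c9t.png

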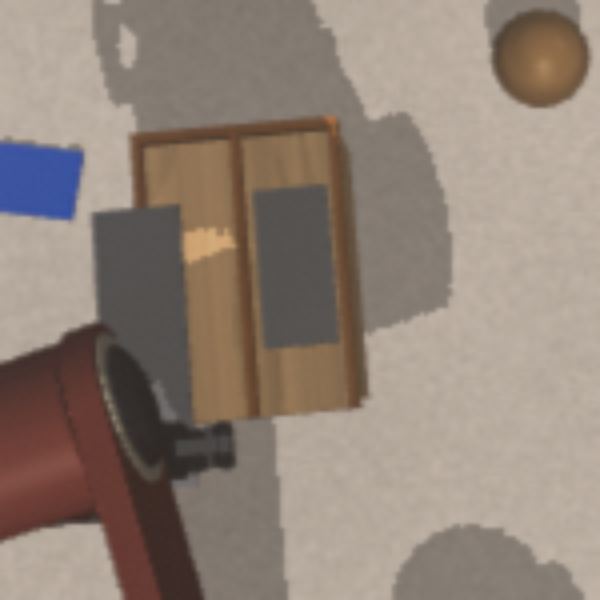

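The slat sits square in the hand: level within 0.01 rad, mid-plane 23 mm behind the TCP, centre 69.5 mm ahead. Next, the placing pose.

```bash
cat >> h.py <<'E'
RC=np.array([.5889,-.2158,.1051]);YAW=11.8
def place(bx,bz,by=0.):
    Rt=tgt(YAW,.45);ex=-Rt.apply([0,1,0]);n=-Rt.apply([0,0,1]);ey=np.cross(n,ex)
    return RC+bx*ex+bz*n+by*ey-Rt.apply([-.0006,-.0695,-.0228]),Rt
E
python3 -c "
from h import *
p,Rt=place(0,.10);print(p);print(place(0,.002)[0])
print('yaw first');need(p,tgt(YAW));print('full');need(p,Rt)"
```

```text
[ 0.56063385 -0.22231806  0.20484462]
[ 0.51890804 -0.23103504  0.1166008 ]
yaw first
t 10.35 tcp [0.4609 0.2409 0.2182] F [ 0.4  0.3 -1.7] w 0.635
turn deg (tool) [ 0.21 -0.04 -6.41] shares [ 0.041 -0.008 -1.282]
shift mm now-axes [470.5 -55.9  13.6] after-turn axes [473.8  -2.9  13.3] shares [11.846 -0.073  0.334]
full
t 10.35 tcp [0.4609 0.2409 0.2182] F [ 0.4  0.3 -1.7] w 0.635
turn deg (tool) [-25.55   1.4   -6.31] shares [-5.11   0.281 -1.262]
shift mm now-axes [470.5 -55.9  13.6] after-turn axes [473.8  -8.4  10.7] shares [11.846 -0.211  0.269]
```

Request:
carry_out:
  moves:
    - [[0, 0, -0.32, 0, 0, -0.25, -1], [0, 0, -0.32, 0, 0, -0.25, -1], [0, 0, -0.32, 0.2, 0, -0.25, -1], [0, 0, -0.32, 0.4, 0, -0.25, -1], [0, 0, 0, 0.6, 0, 0, -1], [0, 0, 0, 0.7, 0, 0, -1], [0, 0, 0, 0.7, 0, 0, -1], [0, 0, 0, 0.7, 0, 0, -1]]

```text
time: 11.02
tool_pos: [0.4872, 0.1107, 0.2583]
tool_rot: [0.001, 0.776, -0.63, -0.001]
contact_force: [0.1, 0.1, -0.8]
gripper_width: 0.636
```

Request:
carry_out:
  moves:
    - [[0, 0, 0, 0.7, 0, 0, -1], [0, 0, 0, 0.7, 0, 0, -1], [0, 0, 0, 0.7, 0, 0, -1], [0, 0, 0, 0.7, 0, 0, -1], [0, 0, 0, 0.7, 0, 0, -1], [0, 0, 0, 0.7, 0, 0, -1], [0, 0, 0, 0.7, 0, 0, -1], [0, 0, 0, 0.7, 0, 0, -1]]

```text
time: 11.68
tool_pos: [0.533, -0.1085, 0.258]
tool_rot: [0.001, 0.776, -0.631, -0.002]
contact_force: [-0.0, 0.8, -1.1]
gripper_width: 0.636
```

Request:
carry_out:
  moves:
    - [[0, 0, 0, 0.7, 0, 0, -1], [0, 0, 0, 0.7, 0, 0, -1], [0, 0, 0, 0.6, 0, 0, -1], [0, 0, 0, 0.4, 0, 0, -1], [0, 0, 0, 0.2, 0, 0, -1], [0, 0, 0, 0, 0, 0, -1], [0, 0, 0, 0, 0, 0, -1]]

```text
time: 12.27
tool_pos: [0.5547, -0.2085, 0.2596]
tool_rot: [-0.0, 0.776, -0.631, -0.001]
contact_force: [0.2, 0.9, -0.3]
gripper_width: 0.634
```

```bash
python3 -c "
from h import *
p,Rt=place(0,.10);need(p,Rt)"
```

```text
t 12.27 tcp [ 0.5547 -0.2085  0.2596] F [ 0.2  0.9 -0.3] w 0.634
turn deg (tool) [-2.572e+01  9.000e-02  2.000e-02] shares [-5.144e+00  1.800e-02  3.000e-03]
shift mm now-axes [14.8 -3.  54.8] after-turn axes [ 14.7 -26.5  48. ] shares [ 0.368 -0.662  1.201]
```

Request:
carry_out:
  moves:
    - [[-0.4, 0, 0, 0, 0, 0, -1], [-0.75, 0, 0, 0, 0, 0, -1], [-0.8, 0, 0, 0, 0, 0, -1], [-0.8, 0, 0, 0, 0, 0, -1], [-0.8, 0, 0, 0.1, 0, 0, -1], [-0.8, 0, 0, 0.1, 0, 0, -1], [-0.55, 0, 0, 0.1, 0, 0, -1], [-0.24, 0, 0, 0.07, 0, 0, -1]]

```text
time: 12.93
tool_pos: [0.5586, -0.222, 0.2596]
tool_rot: [0.173, 0.757, -0.614, -0.141]
contact_force: [-0.2, 0.1, -0.1]
gripper_width: 0.635
```

```bash
python3 -c "
from h import *
e=snap('side','side10.png');d=snap('top','top10.png')
print(state()['joint_pos'].round(2))
p,Rt=place(0,.03);need(p,Rt);held('side',.12);held('top',.12)"
```

```text
[-0.39  0.24  1.41 -0.26  1.87  0.94]
t 13.03 tcp [ 0.5584 -0.2226  0.2597] F [-0.3 -0.8 -0.6] w 0.636
turn deg (tool) [-0.05  0.02  0.1 ] shares [-0.01   0.003  0.02 ]
shift mm now-axes [  0.3 -25.8 118.4] after-turn axes [  0.2 -25.9 118.4] shares [ 0.006 -0.647  2.959]
side 195 195 n(tool) [-0.006 -0.014 -1.   ] z at y=0 -0.0239 slopes y,x [-0.0145 -0.0055] rect [-0.0012 -0.0959] [0.0595 0.1277] 1.21 y range [-0.1596 -0.0334] x [-0.0314  0.0281]
top 121 121 n(tool) [-0.05  -0.05  -0.997] z at y=0 -0.0287 slopes y,x [-0.0483 -0.046 ] rect [ 0.0051 -0.1331] [0.0201 0.0655] 29.66 y range [-0.1603 -0.1024] x [-0.016  0.024]
```

View pics/side10.png

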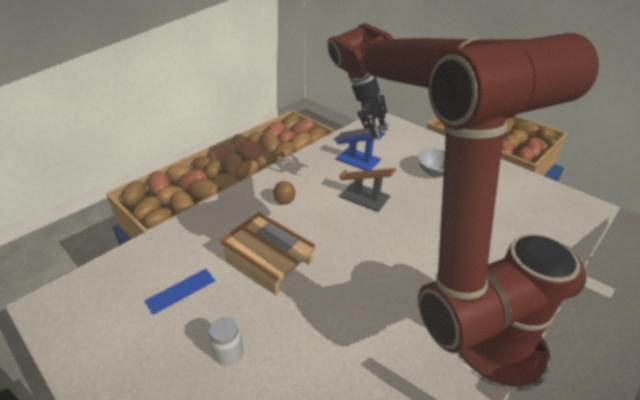

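View pics/top10.png

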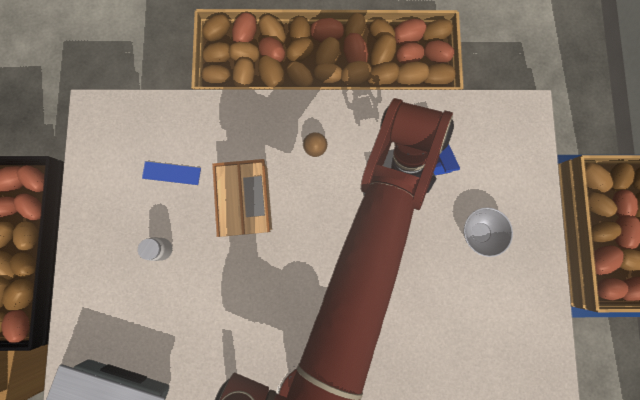

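The slat is still held square (side view, around (375,130)), and the tray now holds only the short slat at (254,197) in the top view. I'll approach the rest along the board normal.

Request:
carry_out:
  moves:
    - [[0, 0, 0, 0, -0.3, 0.2, -1], [0, 0, 0, 0, -0.34, 0.5, -1], [0, 0, 0, 0, 0, 0.6, -1], [0, 0, 0, 0, 0, 0.6, -1], [0, 0, 0, 0, 0, 0.6, -1], [0, 0, 0, 0, 0, 0.4, -1], [0, 0, 0, 0, 0, 0, -1], [0, 0, 0, 0, 0, 0, -1]]

```text
time: 13.7
tool_pos: [0.5306, -0.2287, 0.1441]
tool_rot: [0.172, 0.756, -0.615, -0.141]
contact_force: [-0.5, -0.3, -0.7]
gripper_width: 0.634
```

```bash
python3 -c "
from h import *
e=snap('side','side11.png')
p,Rt=place(0,.0035);need(p,Rt);held('side',.05)
cv2.imwrite('pics/c11.png',cv2.resize(e['frame'][110:230,300:440,::-1],None,fx=5,fy=5))"
```

```text
t 13.75 tcp [ 0.5318 -0.2291  0.1456] F [ 0.7 -0.3 -1.2] w 0.633
turn deg (tool) [-0.16 -0.02 -0.02] shares [-0.032 -0.004 -0.005]
shift mm now-axes [-0.8 -0.8 30.2] after-turn axes [-0.8 -0.9 30.2] shares [-0.019 -0.023  0.756]
side 222 221 n(tool) [-0.019 -0.011 -1.   ] z at y=0 -0.0215 slopes y,x [-0.0111 -0.0186] rect [-0.0029 -0.0964] [0.1285 0.0603] 88.72 y range [-0.159  -0.0332] x [-0.0319  0.0263]
```

View pics/c11.png

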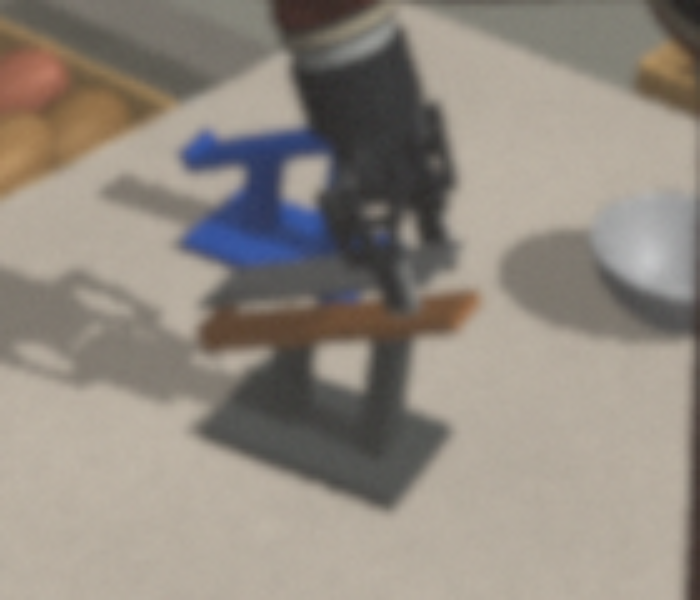

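The slat hangs about 30 mm above the board, parallel to it and lined up, with the fingers either side. I'll go down slowly.

Request:
carry_out:
  moves:
    - [[0, 0, 0, -0.02, 0, 0.2, -1], [0, 0, 0, 0, 0, 0.2, -1], [0, 0, 0, 0, 0, 0.15, -1], [0, 0, 0, 0, 0, 0.1, -1], [0, 0, 0, 0, 0, 0, -1], [0, 0, 0, 0, 0, 0, -1]]

```text
time: 14.25
tool_pos: [0.5199, -0.2307, 0.1211]
tool_rot: [0.173, 0.757, -0.615, -0.141]
contact_force: [-0.2, -0.8, -0.4]
gripper_width: 0.635
```

```bash
python3 -c "
from h import *
e=snap('side','side12.png')
p,Rt=place(0,.0025);need(p,Rt);held('side',.05)
cv2.imwrite('pics/c12.png',cv2.resize(e['frame'][120:220,310:430,::-1],None,fx=6,fy=6))"
```

```text
t 14.3 tcp [ 0.5202 -0.2308  0.1215] F [ 0.9 -1.1  0.3] w 0.633
turn deg (tool) [-0.09  0.01 -0.01] shares [-0.017  0.001 -0.002]
shift mm now-axes [-0.  -0.9  4.5] after-turn axes [-0.  -0.9  4.5] shares [-0.    -0.023  0.112]
side 230 225 n(tool) [-0.006 -0.008 -1.   ] z at y=0 -0.0227 slopes y,x [-0.0083 -0.006 ] rect [-0.0023 -0.0961] [0.0579 0.1321] 0.99 y range [-0.1593 -0.0315] x [-0.0305  0.0269]
```

View pics/c12.png

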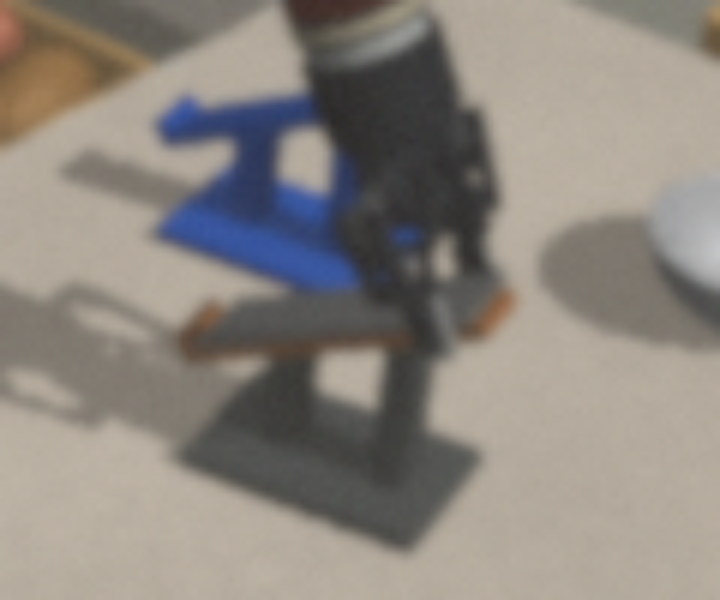

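The slat is just above the board, with the lip visible beyond its lower end at (205,325). I'll close the last few millimetres until it touches.

Request:
carry_out:
  moves:
    - [[0, 0, 0, 0, 0, 0.05, -1], [0, 0, 0, 0, 0, 0.03, -1], [0, 0, 0, 0, 0, 0, -1]]

```text
time: 14.55
tool_pos: [0.5188, -0.231, 0.1185]
tool_rot: [0.173, 0.757, -0.615, -0.14]
contact_force: [-0.4, 0.4, -0.7]
gripper_width: 0.634
```

Request:
carry_out:
  moves:
    - [[0, 0, 0, 0, 0, 0.02, -1], [0, 0, 0, 0, 0, 0, -1], [0, 0, 0, 0, 0, 0, -1]]

```text
time: 14.8
tool_pos: [0.5186, -0.2312, 0.118]
tool_rot: [0.173, 0.757, -0.615, -0.14]
contact_force: [0.2, 0.6, -0.3]
gripper_width: 0.634
```

Request:
carry_out:
  moves:
    - [[0, 0, 0, 0, 0, 0.02, -1], [0, 0, 0, 0, 0, 0, -1], [0, 0, 0, 0, 0, 0, -1]]

```text
time: 15.05
tool_pos: [0.5186, -0.2312, 0.1178]
tool_rot: [0.172, 0.757, -0.615, -0.14]
contact_force: [1.4, 1.0, 3.6]
gripper_width: 0.636
```

```bash
python3 -c "
from h import *
p,Rt=place(0,.002);need(p,Rt)"
```

```text
t 15.05 tcp [ 0.5186 -0.2312  0.1178] F [1.4 1.  3.6] w 0.636
turn deg (tool) [-0.13 -0.03 -0.02] shares [-0.027 -0.005 -0.003]
shift mm now-axes [-0.1 -0.8  0.9] after-turn axes [-0.1 -0.8  0.9] shares [-0.003 -0.021  0.023]
```

Contact at about 4 N. I'll release in stages.

Request:
carry_out:
  moves:
    - [[0, 0, 0, 0, 0, 0, 0.35], [0, 0, 0, 0, 0, 0, 0.45], [0, 0, 0, 0, 0, 0, 0.6], [0, 0, 0, 0, 0, 0, 0.8], [0, 0, 0, 0, 0, 0, 1], [0, 0, 0, 0, 0, 0, 1], [0, 0, 0, 0, 0, 0, 1], [0, 0, 0, 0, 0, 0, 1]]

```text
time: 15.72
tool_pos: [0.5181, -0.2312, 0.1171]
tool_rot: [0.173, 0.757, -0.615, -0.14]
contact_force: [-0.3, -0.5, -0.3]
gripper_width: 1.003
```

```bash
python3 -c "
from h import *
e=snap('side','side13.png')
p,Rt=place(0,.002);need(p,Rt);held('side',.05)
cv2.imwrite('pics/c13.png',cv2.resize(e['frame'][120:220,310:430,::-1],None,fx=6,fy=6))"
```

```text
t 15.77 tcp [ 0.5181 -0.2312  0.1171] F [0.  0.3 0.9] w 1.0
turn deg (tool) [-0.08  0.   -0.01] shares [-0.017  0.001 -0.002]
shift mm now-axes [ 0.  -1.   0.1] after-turn axes [ 0.  -1.   0.1] shares [ 0.    -0.024  0.003]
side 432 119 n(tool) [-0.997 -0.08  -0.01 ] z at y=0 -0.006 slopes y,x [ 0.1821 -2.0492] rect [-0.0089 -0.0984] [0.0077 0.1347] 4.54 y range [-0.165 -0.032] x [-0.0166 -0.0015]
```

View pics/c13.png

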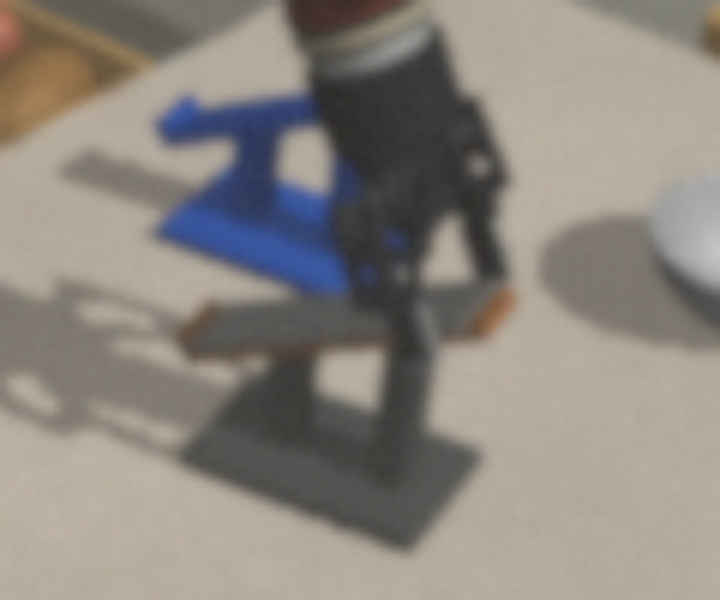

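Released. The slat appears to have slid down to the lip at (205,325). Next I'll withdraw along the tool axis and check from clear of it.

Request:
carry_out:
  moves:
    - [[0, 0, 0, 0, 0, -0.2, 1], [0, 0, 0, 0, 0, -0.5, 1], [0, 0, 0, 0, 0, -0.8, 1], [0, 0, 0, 0, 0, -0.8, 1], [0, 0, 0, 0, 0, -0.8, 1], [0, 0, 0, 0.8, 0.4, -0.4, 1], [0, 0, 0, 0.8, 0.4, 0, 1], [0, 0, 0, 0.8, 0.4, 0, 1]]

```text
time: 16.43
tool_pos: [0.5561, -0.3225, 0.2672]
tool_rot: [0.172, 0.757, -0.615, -0.138]
contact_force: [-0.2, -0.3, 0.0]
gripper_width: 1.0
```

Request:
carry_out:
  moves:
    - [[0, 0, 0, 0.8, 0.4, 0, 1], [0, 0, 0, 0.8, 0.4, 0, 1], [0, 0, 0, 0.8, 0.4, 0, 1], [0, 0, 0, 0.8, 0.4, 0, 1], [0, 0, 0, 0.4, 0.2, 0, 1], [0, 0, 0, 0, 0, 0, 1], [0, 0, 0, 0, 0, 0, 1]]

```text
time: 17.02
tool_pos: [0.5207, -0.4761, 0.2955]
tool_rot: [0.172, 0.756, -0.615, -0.14]
contact_force: [0.2, 0.4, 0.5]
gripper_width: 0.999
```

```bash
python3 - <<'E'
from h import *
e=snap('side','side14.png');d=snap('top','top14.png');s=state();print(s['time'],s['tool_pos'])
Rt=tgt(YAW,.45);ex=-Rt.apply([0,1,0]);n=-Rt.apply([0,0,1]);ey=np.cross(n,ex);M=np.c_[ex,ey,n]
for nm,x in(('top',d),('side',e)):
    P=(pts(x)-RC)@M;im=x['frame'].astype(int)
    m=(x['z_map']>0)&(im.max(-1)-im.min(-1)<25)&(abs(P[...,0])<.12)&(abs(P[...,1])<.05)&(abs(P[...,2])<.02)
    q=P[m];r=cv2.minAreaRect(q[:,:2].astype(np.float32))
    co=np.linalg.lstsq(np.c_[np.ones(len(q)),q[:,:2]],q[:,2],rcond=None)[0]
    print(nm,m.sum(),'ctr',np.round(r[0],4),np.round(r[1],4),round(r[2],2),'x',np.percentile(q[:,0],[.5,99.5]).round(4),'y',np.percentile(q[:,1],[1,99]).round(4),'ztop,slopes',co.round(4))
# short slat and bystanders vs. start
cv2.imwrite('pics/c14.png',cv2.resize(e['frame'][120:220,310:430,::-1],None,fx=6,fy=6))
E
```

```text
17.1167 [ 0.52133705 -0.4744512   0.29497715]
top 1023 ctr [0.006  0.0003] [0.1824 0.0575] 0.27 x [-0.0841  0.0945] y [-0.0269  0.0285] ztop,slopes [ 0.0041 -0.0004 -0.0038]
side 472 ctr [ 0.0081 -0.0007] [0.0625 0.1875] 89.87 x [-0.0846  0.1002] y [-0.0283  0.0296] ztop,slopes [ 0.0015 -0.0005 -0.0938]
```

View pics/c14.png

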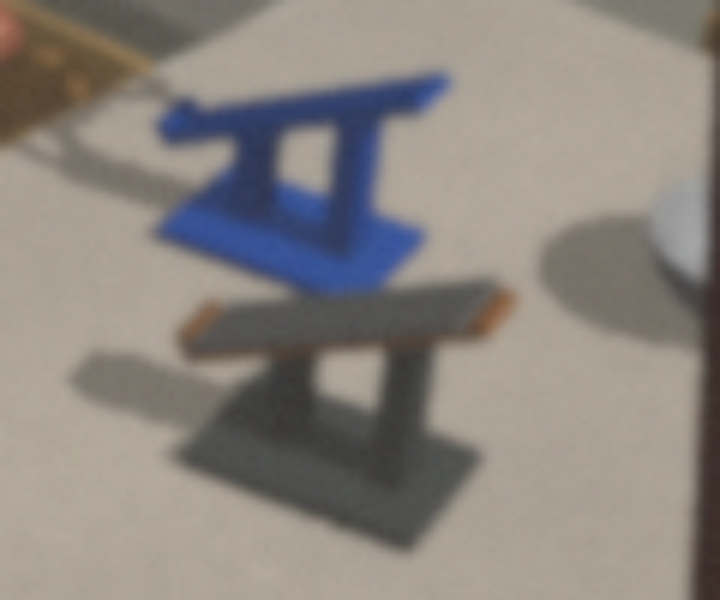

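View pics/top14.png

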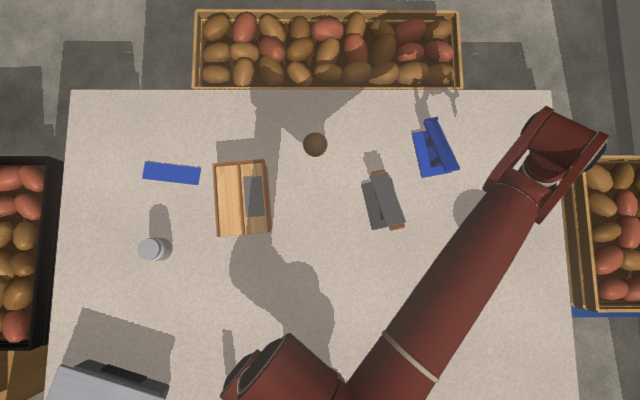

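The slat lies home: board-frame centre x ≈ 6 mm, y ≈ 0 mm, top face 4.1 mm above the board, yaw about 0.3° off. The short slat, potato (315,144) and jar (152,248) are where they started. I'm handing in.

```bash
python3 -c "
from h import *
print(ticket.job_done());s=state();print(s['time'],s['contact_force'].round(1))"
```

```text
the job is handed in; nothing more can be done
None
the job is handed in; nothing more can be done
```

The long slat is on the display rest, released, and the job was handed in at about 17 s of the 48 s allowed; no verdict was reported.

**What I did:**
- I pressed the shut fingertip on the long slat with about 6–10 N and slid it out until it stuck out about 47 mm past the edge, still flat.
- I gripped the end that stuck out by its side edges and lifted the slat clear of the tray.
- I tilted it to match the slope, lowered it until it touched the board at about 4 N, let go, and backed the arm away.

**Last checks:**

| Check | Top camera | Side camera | Limit |
|---|---|---|---|
| Slat centre along the board | 6 mm | 8 mm | −5 to 10 mm (5 = home) |
| Slat centre across the board | 0.3 mm | −0.7 mm | ±12 mm |
| Top face above the board | 4.1 mm (slat is 4 mm thick) | 1.5 mm | 1 to 8 mm |
| Lengthwise angle | about 0.3° | about 0.1° | 6.9° (0.12 rad) |
| Sideways slope | 0.004 rad | 0.094 rad | 0.05 rad |

- **Disagreement:** the side camera's sideways slope is over the limit and its height is lower than the top camera's. I put this down to its low viewing angle and to grey rest parts mixed into its fit, so I relied on the top camera.
- **Bystanders:** the short slat, potato and jar look unmoved, by eye only. The arm hid the bowl from the top camera in the last view. It looked in place in the side view, and the arm passed well above it.

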